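Set the inspection stage on its mark, slack taken up

TASK

Of the two hand-driven stages, take the one that carries the green circuit board: turn its black knob clockwise until the red pointer has run 15 to 20 mm past the yellow mark, then turn it back anticlockwise until the pointer stands at the mark, so that the slack in the drive is taken up from the far side. Move the carriage with the knob only, do not push it, and let go of the knob at the end.

Things in the scene. Friction and masses are not known exactly. Their poses are not given: they have to be found in the camera images.
- board_knob_grip (a point): Knob of the green-board stage: black upright bar 44 mm long (x), 16 wide (y), 38 tall on a 44 mm disc, on a 76 mm steel dial atop a white gearbox. Point: on its vertical axis, 15 mm below the bar's top, 23 above the disc; all else on the stage is lower. Grip across the bar; turns with it, about 0.15 N m. The other stage (two orange bars on its carriage) has the same knob: not the one.
- board_knob (a joint): Play of knob against dial, rad: 0 = slack taken up anticlockwise, 0.30 = taken up clockwise; starts anywhere between. Within it the knob turns alone; at its ends it takes the dial along and the carriage moves 45 mm per rad: clockwise (from above) to the mark's -y, anticlockwise to +y; stays where left. Needs at most 1.35 rad clockwise, then 0.8 back: one grasp does it.
- board_carriage: Sliding carriage: dark steel plate 70 x 85 x 12 mm with a green board 64 x 78 x 3 on it and a red pointer 8 mm wide on the side away from the knob. Origin: the pointer's tip, on its centre line, at the level of the plate's underside, 18 mm above the table. z up, y along the slide, x from knob to pointer. Slides along y only, driven by the knob; starts 16 to 26 mm short of the mark, on its +y side.
- board_mark: The mark: black block 12 x 20 x 12 mm with a yellow line 8 mm wide on top, fixed at the stage's far edge beside the pointer. Origin on the yellow line, at the block's underside; z up, y along the slide, axes parallel to the carriage's. The pointer is at the mark when the carriage origin's y in this frame is 0; past the mark is negative y.

How it is judged:
On the way:
1. the pointer has been driven more than 13 mm past the mark (y of board_carriage in the frame of board_mark below -0.013 m), for 0.1 s.
At the end, for the whole second after the job is handed in: The green-board carriage is at rest with its pointer within 10 mm of the yellow mark along the slide, and the knob's slack is taken up on the anticlockwise side (play below 0.12 rad of 0.30) (y of board_carriage in the frame of board_mark between -0.01 and 0.01 m and value of joint board_knob below 0.12 rad and linear speed of board_carriage below 0.005 m/s and contact force between the fingers and board_carriage below 0.1 N); the robot touches nothing.
It fails at once if the carriage is pushed by the robot (more than 2 N) (contact force between any of the fingers, the arm and board_carriage above 2 N).
It also fails if it takes over 32 s, if anything falls off the work surface, if the arm or the gripper's body presses on something with over 40 N, if the wrist force passes 120 N, or if a joint passes its speed limit or range.

ROBOT

A 6-joint arm with a two-finger parallel gripper is mounted at the origin on the work surface. World frame = base frame: x ahead of the robot, y to its left, z up, the work surface at z = 0. Lengths are in m, angles in rad, forces in N, time in s.
With the tool pointing down it reaches from about 0.3 to 0.775 m from the base axis. Payload 14.6 kg.
Tool frame: the origin (TCP) lies between the finger pads; the fingertips stand 22 mm ahead of it and the grasp point (between the pads) lies 3 mm ahead of it (ctrl.tip_reach is the distance from the TCP to the fingertips, in m); z points along the fingers, y is the direction in which the jaws open and shut (so a half turn about z gives the same grasp; the last joint's range is limited). The gripper opens to 94 mm and grips with 3 to 60 N. Pads are 16 mm wide; open, the fingers measure 119 mm over their backs; the gripper's body (75 mm by 177 mm) begins 78 mm behind the grasp point.
Start: joints at [-1.195, 0.3, 1.521, -0, 1.321, -0.067], TCP at [0.236, -0.497, 0.227] pointing down, gripper open.
Joint ranges: [-3.03, 3.03], [-0.79, 2.21], [0.23, 2.52], [-1.04, 4.18], [0, 3.07], [-2.55, 2.55]. Speed limits (rad/s): [2.22, 2.22, 2.57, 3.14, 3.14, 3.14].

INTERFACE

Orientations are given as [roll, pitch, yaw] about the fixed x, y, z axes, in that order (R = Rz(yaw) Ry(pitch) Rx(roll)).
In Python, from station import ctrl gives the robot as it stands. The module is installed in compiled form; this text tells all that it offers.
- The arm moves only by the shell command python3 -m creep 'ROWS' [OPENING] [FORCE]. ROWS is a JSON object of lists of equal length, an entry for each row: "xyz": the shift along the tool's x, y, z in mm, a list of three; "spin": the turn about the tool's z in rad. In form: {"xyz": [[tx, ty, tz], ...], "spin": [spin, ...]}. A call has 1 to 5 rows; each row shifts and turns the commanded pose from where the row before left it, along the tool's axes as they then stand; what a row does not reach is not made up. A row lasts 1/8 s, in which the tool goes at most 62.5 mm and 10.7 degrees, less where a joint would pass 70% of its speed; a pose out of reach is approached as far as the arm can. A call with a gripper value outside its range is refused whole. OPENING is the finger opening in mm, from 0 to 94, set as the call begins (- or left out, the last holds). The fingers move at their own pace and stop on an object; FORCE is the grip in N (left out, the last holds). Time passes only in rows, so rows that do not move let the fingers close. It gives the time, the measured TCP pose, the force and the opening at its end, in the units of the state.
- ctrl.get_obs(): the state, without advancing time (a new reading comes with each control period).
- ctrl.camera(name): name is "scene" or "top" or "wrist"; returns the picture (384x512x3 uint8, red, green, blue); there is no depth.
- ctrl.camera_model(name): a dict with "fx", "fy", "cx", "cy" (pixels), "R" (3x3) and "t" (3): a world point X has camera coordinates R X + t. Camera axes: x right, y down, z forward; pixel columns grow to the right and rows downward; lengths in m; the calibration is good to about 2 mm. A picture is of the moment at which its call begins: read the wrist's pose just before it. camera_model takes no time and is no camera call; for the wrist camera it gives the pose at the moment of the call.
- ctrl.hand_in(): hands the job in, once; it reports no verdict.
The state is a dict: "time_s": time; "qpos": joint angles; "joint_vel": joint speeds; "tau": joint torques, N m; "ee_pos": TCP position; "eef_rot": TCP orientation; "force": force on the tool from outside, world axes, zero at the start; "moment": the same for the moment, N m; "grip_width": finger opening in m.
Only numpy, scipy, OpenCV 4.12 (cv2) and the standard library are available. Lean on these libraries where they do the work, as an engineer would, in place of code of your own. Each camera call takes 0.05 s, during which the arm holds its last target.

## Working session

There is one attempt and no reset: what is moved stays moved. The work goes in short steps, Python scripts to look and compute and a shell command to move; the robot and the scene stay as the last step left them, time stands still between calls to the robot, and variables do not carry over. Pictures are saved under pics/ and viewed, and the job is handed in when it is done.

```bash
mkdir -p pics; python3 - <<'E'
from station import ctrl
import cv2
o=ctrl.get_obs();print(o)
for n in("scene","top"):
    m=ctrl.camera_model(n);print(n,m)
    cv2.imwrite(f"pics/{n}0.png",ctrl.camera(n)[:,:,::-1])
print(ctrl.tip_reach)
E
```

```text
{'time_s': 0.0, 'qpos': array([-1.19456474e+00,  3.00476412e-01,  1.52155407e+00, -8.05087562e-06,
        1.32068930e+00, -6.66020501e-02]), 'joint_vel': array([ 0.00193733,  0.00051557,  0.00036049,  0.00059106,  0.00059421,
       -0.00029618]), 'tau': array([-2.04918324e-03, -5.31813920e+01, -3.52737737e+01,  7.07885530e-02,
        2.43569026e-02, -6.42584610e-05]), 'ee_pos': array([ 0.23558776, -0.496741  ,  0.22689482]), 'eef_rot': array([-3.14046750e+00, -6.72327840e-05,  4.42835592e-01]), 'force': array([-0.32575038,  0.19146897, -0.94933345]), 'moment': array([0.0213826 , 0.04097241, 0.03181628]), 'grip_width': 0.09404703593109352}
scene {'fx': 363.1671668512641, 'fy': 363.1671668512641, 'cx': 254.2875679155713, 'cy': 185.92899217112236, 'R': array([[ 0.60795308,  0.79380549,  0.01630628],
       [ 0.64475321, -0.48160469, -0.59359095],
       [-0.46334257,  0.37138898, -0.80460169]]), 't': array([-0.35144679, -0.32815336,  1.04257623])}
top {'fx': 478.5364107883521, 'fy': 478.5364107883521, 'cx': 267.5605414985619, 'cy': 184.9296676828973, 'R': array([[ 0.01289806, -0.99980327, -0.01506871],
       [-0.98240979, -0.00986315, -0.18647713],
       [ 0.18629182,  0.01720884, -0.98234374]]), 't': array([0.00688346, 0.60601886, 0.91142856])}
0.022
```

View pics/scene0.png

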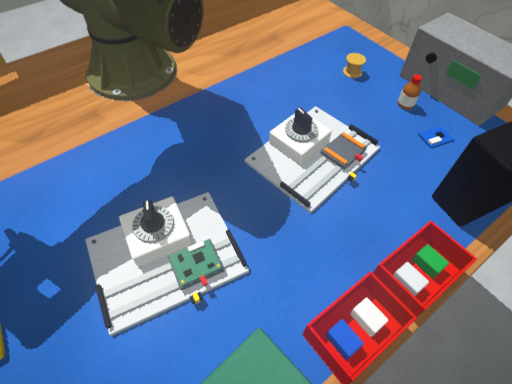

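View pics/top0.png

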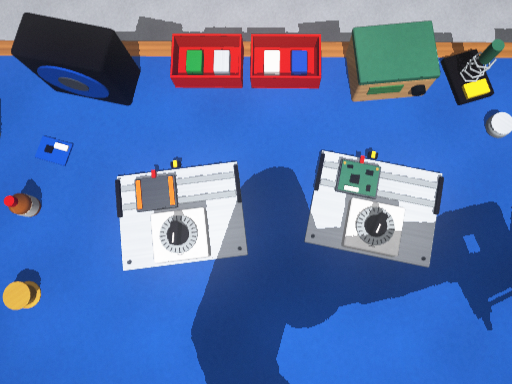

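The green-board stage is the right one in "top" (knob near (376,226), pointer (362,159), mark (373,154)). I'll zoom in on both views.

```bash
python3 - <<'E'
import cv2,numpy as np
a=cv2.imread("pics/top0.png")[140:275,295:450]
b=cv2.imread("pics/scene0.png")[185:335,80:255]
a=cv2.resize(a,None,fx=5,fy=4.4,interpolation=cv2.INTER_CUBIC) if 0 else cv2.resize(a,None,fx=4,fy=4,interpolation=cv2.INTER_CUBIC)
b=cv2.resize(b,None,fx=4,fy=4,interpolation=cv2.INTER_CUBIC)
cv2.imwrite("pics/tz.png",a);cv2.imwrite("pics/sz.png",b)
E
```

```text
(no output)
```

View pics/tz.png

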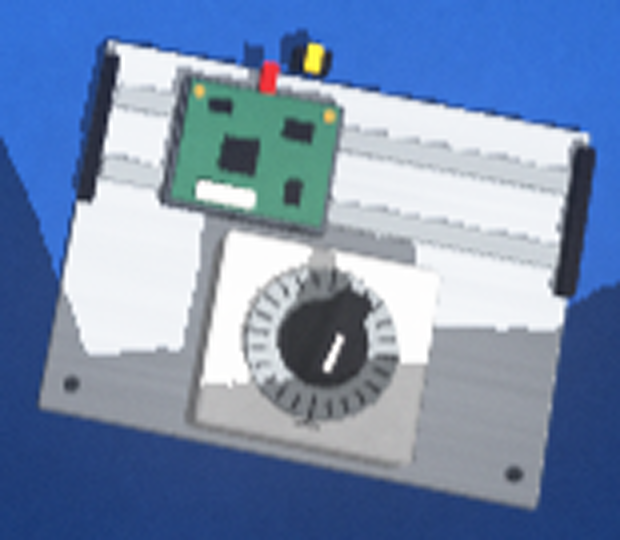

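View pics/sz.png

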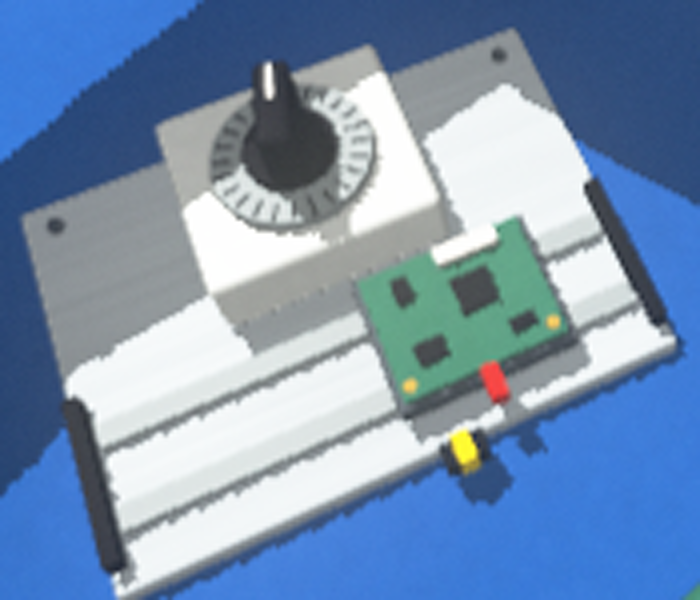

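```bash
cat >h.py <<'E'
import numpy as np
from station import ctrl
def ray(n,p,m=None):
    m=m or ctrl.camera_model(n);R=np.array(m['R']);t=np.array(m['t'])
    d=R.T@np.array([(p[0]-m['cx'])/m['fx'],(p[1]-m['cy'])/m['fy'],1]);return -R.T@t,d/np.linalg.norm(d)
def plane(n,p,z,m=None):
    c,d=ray(n,p,m);return c+d*(z-c[2])/d[2]
def tri(pt,ps):
    A=np.zeros((3,3));b=np.zeros(3);L=[ray('top',pt),ray('scene',ps)]
    for c,d in L:
        P=np.eye(3)-np.outer(d,d);A+=P;b+=P@c
    x=np.linalg.solve(A,b);return x,[np.linalg.norm(np.cross(x-c,d)) for c,d in L]
def proj(n,X,m=None):
    m=m or ctrl.camera_model(n);q=np.array(m['R'])@X+m['t'];return m['fx']*q[0]/q[2]+m['cx'],m['fy']*q[1]/q[2]+m['cy']
E
python3 - <<'E'
from h import *
np.set_printoptions(precision=4,suppress=True)
T=lambda x,y:(x/4+295-.4,y/4+140-.4)
S=lambda x,y:(x/4+80-.4,y/4+185-.4)
for n,a,b in [("dial",(320,343),(292,155)),("stripeA",(338,336),(270,97)),("stripeB",(327,370),(266,63)),("gbR",(437,272),(184,207)),("yel",(315,58),(465,450)),("red",(268,78),(495,383)),
 ("boxNW",(228,235),(441,205)),("boxNE",(437,272),(216,293)),("boxSE",(412,465),(158,130)),("boxSW",(200,425),(372,47))]:
    print(n,*tri(T(*a),S(*b)))
print(ray('top',(0,0))[0],ray('scene',(0,0))[0])
# axis direction from plate edge in top
p=plane('top',T(108,42),.012);q=plane('top',T(588,138),.012);print(p,q,np.arctan2(*(p-q)[1::-1]))
p=plane('top',T(183,80),.033);q=plane('top',T(340,112),.033);print(np.arctan2(*(p-q)[1::-1]))
m=ctrl.camera_model('wrist');o=ctrl.get_obs();print(ray('wrist',(256,192))) 
E
```

```text
dial [ 0.5257 -0.1989  0.0624] [np.float64(0.0002731147249054638), np.float64(0.0002731147249053838)]
stripeA [ 0.5241 -0.1978  0.1091] [np.float64(0.00036693337919778895), np.float64(0.00036693337919776564)]
stripeB [ 0.5081 -0.1914  0.111 ] [np.float64(3.821979026974419e-05), np.float64(3.8219790269826197e-05)]
gbR [ 0.5537 -0.2486  0.1098] [np.float64(0.0039363668893141615), np.float64(0.003936366889314166)]
yel [ 0.6797 -0.2065  0.0292] [np.float64(0.0007243404374925944), np.float64(0.0007243404374926408)]
red [ 0.666  -0.1805  0.0385] [np.float64(3.597950889280979e-05), np.float64(3.597950889292211e-05)]
boxNW [ 0.5818 -0.1559  0.0489] [np.float64(0.0007580722521648999), np.float64(0.00075807225216483)]
boxNE [ 0.5631 -0.259   0.0548] [np.float64(0.0006183807272629431), np.float64(0.0006183807272628423)]
boxSE [ 0.4675 -0.2432  0.0518] [np.float64(0.0010682839920362957), np.float64(0.0010682839920363367)]
boxSW [ 0.4863 -0.1384  0.0524] [np.float64(0.002013153139971994), np.float64(0.0020131531399720697)]
[ 0.4255 -0.0028  1.0084] [ 0.9083 -0.2663  0.6498]
[ 0.6917 -0.1003  0.012 ] [ 0.6415 -0.3535  0.012 ] 1.375097203243548
1.3719308728298014
(array([ 0.3109, -0.4605,  0.3849]), array([-0.2615, -0.1231, -0.9573]))
```

```bash
python3 -m creep '{"xyz":[[39,-14.5,0],[39,-14.5,0],[39,-14.5,0],[39,-14.5,0],[39,-14.5,0]],"spin":[0,0,0,0,0]}' 60 20
```

```text
time_s: 0.72
ee_pos: [0.3815, -0.3467, 0.2272]
eef_rot: [-3.141, 0.0, 0.443]
force: [0.9, -1.0, -0.4]
grip_width: 0.06
```

```bash
python3 -m creep '{"xyz":[[39,-14.5,0],[39,-14.5,0],[39,-14.5,0],[39,-14.5,0],[39,-14.5,0]],"spin":[0,0,0,0,0]}'
```

```text
time_s: 1.35
ee_pos: [0.5267, -0.1977, 0.2272]
eef_rot: [-3.141, 0.0, 0.443]
force: [0.1, -0.8, 0.1]
grip_width: 0.0602
```

```bash
python3 -m creep '{"xyz":[[0,0,0],[0,0,0],[0,0,0],[0,0,0],[0,0,0]],"spin":[-0.18,-0.18,-0.18,-0.18,-0.18]}'
```

```text
time_s: 1.98
ee_pos: [0.5258, -0.1988, 0.2271]
eef_rot: [-3.141, -0.0, 1.349]
force: [-0.4, 0.5, 0.7]
grip_width: 0.0598
```

```bash
python3 -m creep '{"xyz":[[0,0,0],[0,0,0],[0,0,0],[0,0,0],[0,0,0]],"spin":[-0.18,-0.18,-0.18,-0.18,-0.18]}'
```

```text
time_s: 2.6
ee_pos: [0.5258, -0.1988, 0.2271]
eef_rot: [-3.141, -0.001, 2.249]
force: [0.8, -0.2, -0.7]
grip_width: 0.0602
```

```bash
python3 -m creep '{"xyz":[[0,0,0],[0,0,0],[0,0,0],[0,0,0]],"spin":[-0.18,-0.18,-0.15,0]}'; python3 - <<'E'
from h import *
import cv2
o=ctrl.get_obs();print(o['time_s'],o['ee_pos'],o['eef_rot'],o['qpos'],o['force'])
m=ctrl.camera_model('wrist');im=ctrl.camera('wrist')
np.savez('w1.npz',**m)
cv2.imwrite('pics/w1.png',im[:,:,::-1])
for z in(.062,.11):print(proj('wrist',np.array([.5257,-.199,z]),m))
E
```

```text
time_s: 3.1
ee_pos: [0.5258, -0.1988, 0.2271]
eef_rot: [3.142, -0.001, 2.752]
force: [-0.3, 0.1, -0.5]
grip_width: 0.0597
3.1 [ 0.52580325 -0.19877855  0.22713569] [ 3.14156504e+00 -6.29504196e-04  2.75184454e+00] [-4.26598055e-01  3.27541897e-01  1.48555571e+00  4.53661100e-06
  1.32912514e+00 -1.60764735e+00] [-0.28802598  0.05888885 -0.53858444]
(np.float64(255.20207095292164), np.float64(178.53009767408545))
(np.float64(255.07580038667248), np.float64(192.57531914406218))
```

View pics/w1.png

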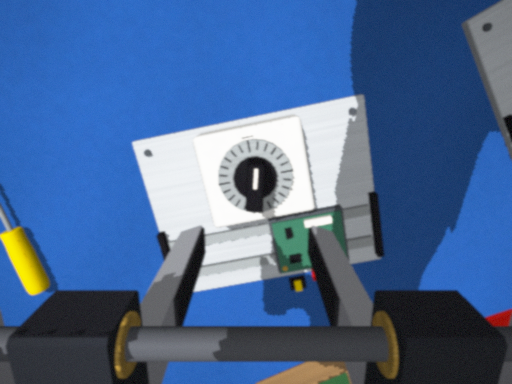

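Knob sits at (256,177) in the wrist view, bar upright in the image and centred as predicted. Descending and gripping.

```bash
python3 -m creep '{"xyz":[[0,0,25],[0,0,25],[0,0,25],[0,0,20],[0,0,15]],"spin":[0,0,0,0,0]}'
```

```text
time_s: 3.78
ee_pos: [0.5257, -0.1987, 0.1165]
eef_rot: [3.142, -0.001, 2.75]
force: [-0.4, -0.0, -0.7]
grip_width: 0.0603
```

```bash
python3 -m creep '{"xyz":[[0,0,10],[0,0,10],[0,0,0]],"spin":[0,0,0]}'
```

```text
time_s: 4.15
ee_pos: [0.5257, -0.1987, 0.097]
eef_rot: [3.142, -0.001, 2.752]
force: [-0.6, -0.3, 0.3]
grip_width: 0.0601
```

```bash
python3 -m creep '{"xyz":[[0,0,0],[0,0,0],[0,0,0],[0,0,0],[0,0,0]],"spin":[0,0,0,0,0]}' 5 30; python3 - <<'E'
from h import *
import cv2
o=ctrl.get_obs();print(o['time_s'],o['ee_pos'],o['eef_rot'],o['force'],o['moment'],o['grip_width'])
for n in('wrist','top','scene'):
    cv2.imwrite(f'pics/g_{n}.png',ctrl.camera(n)[:,:,::-1])
a=cv2.imread('pics/g_top.png')[130:280,300:450];b=cv2.imread('pics/g_scene.png')[185:335,80:255]
cv2.imwrite('pics/g.png',np.hstack([cv2.resize(a,(398,398)),cv2.resize(b,(398,398))]))
E
```

```text
time_s: 4.78
ee_pos: [0.5258, -0.1999, 0.0977]
eef_rot: [-3.14, 0.001, 2.753]
force: [-1.3, -4.9, -0.8]
grip_width: 0.0159
4.775 [ 0.52584395 -0.19989328  0.09765887] [-3.13960783e+00  9.85909898e-04  2.75299954e+00] [-1.25038468 -4.89219247 -0.78813768] [-0.86095979  0.05160364 -0.03140685] 0.015920788179987638
```

View pics/g.png

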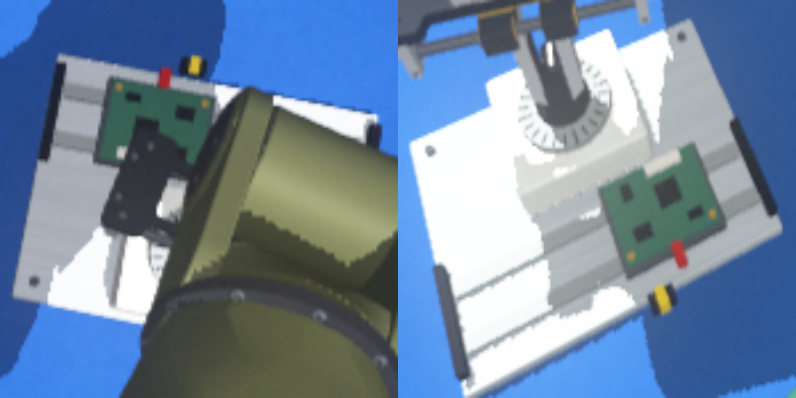

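View pics/g_wrist.png

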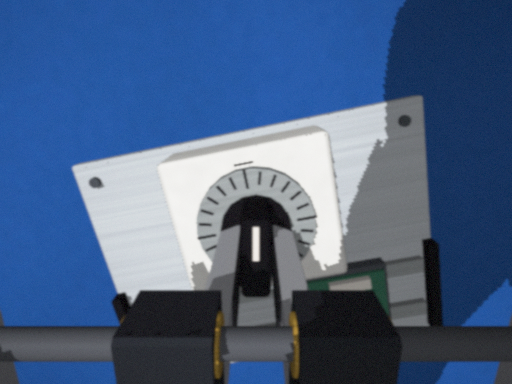

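```bash
cat >>h.py <<'E'
import cv2
u=np.array([np.cos(1.373),np.sin(1.373)])
def meas(tag,names=('top','scene')):
    o=ctrl.get_obs();print('t',o['time_s'],o['ee_pos'].round(4),o['eef_rot'].round(3),'F',o['force'].round(1),'M',o['moment'].round(2),'w',o['grip_width'].round(4),'q6',o['qpos'][5].round(2))
    for n in names:
        im=ctrl.camera(n);cv2.imwrite(f'pics/{tag}_{n}.png',im[:,:,::-1]);pix(im,n)
def pix(im,n):
    roi=dict(top=(130,190,330,420),scene=(255,315,150,245))[n]
    r0,r1,c0,c1=roi;h=cv2.cvtColor(im,cv2.COLOR_RGB2HSV)[r0:r1,c0:c1]
    f={}
    for k,(lo,hi) in dict(red=((0,170,90),(6,255,255)),yel=((24,150,110),(34,255,255))).items():
        mk=cv2.inRange(h,lo,hi)
        N,l,s,c=cv2.connectedComponentsWithStats(mk)
        if N<2: print(n,k,'none');continue
        i=1+s[1:,4].argmax();p=c[i]+[c0,r0];f[k]=p;print(n,k,p.round(1),s[i,4],end=' ')
    if len(f)==2:
        a=plane(n,f['red'],.028);b=plane(n,f['yel'],.03);print('offset mm',((a-b)[:2]@u*1000).round(1))
E
python3 - <<'E'
from h import *
for n in('top','scene'):
  for t in (f'{n}0',f'g_{n}'): pix(cv2.imread(f'pics/{t}.png')[:,:,::-1],n)
E
python3 -m creep '{"xyz":[[0,-1.2,0],[0,0,0],[0,0,0],[0,0,0],[0,0,0]],"spin":[0,0.15,0.15,0.15,0.15]}'
python3 -c "
from h import *
meas('t1')"
```

```text
top red none
top yel [372.9 154.2] 27 top red none
top yel [372.8 154.6] 22 scene red [203.2 279.9] 30 scene yel [195.7 297. ] 41 offset mm 23.0
scene red [202.8 279.3] 16 scene yel [196.  297.1] 42 offset mm 22.3
time_s: 5.55
ee_pos: [0.5253, -0.2006, 0.0976]
eef_rot: [-3.141, 0.001, 2.148]
force: [-3.6, -6.3, 1.2]
grip_width: 0.0156Traceback (most recent call last):
  File "<string>", line 3, in <module>
    meas('t1')
    ~~~~^^^^^^
  File "h.py", line 18, in meas
    o=ctrl.get_obs();print('t',o['time_s'],o['ee_pos'].round(4),o['eef_rot'].round(3),'F',o['force'].round(1),'M',o['moment'].round(2),'w',o['grip_width'].round(4),'q6',o['qpos'][5].round(2))
                                                                                                                                           ^^^^^^^^^^^^^^^^^^^^^
AttributeError: 'float' object has no attribute 'round'
```

```bash
sed -i "s/o\['grip_width'\].round(4)/round(o['grip_width'],4)/; s/mk=cv2.inRange(h,lo,hi)/mk=cv2.inRange(h,lo,hi)|(cv2.inRange(h,(170,170,90),(180,255,255)) if k=='red' else 0)/" h.py
python3 - <<'E'
from h import *
for n in('top','scene'):
  for t in (f'{n}0',f'g_{n}'): pix(cv2.imread(f'pics/{t}.png')[:,:,::-1],n)
meas('t1')
E
```

```text
top red [361.7 159.1] 27 top yel [372.9 154.2] 27 offset mm 20.7
top red [361.7 159. ] 25 top yel [372.8 154.6] 22 offset mm 20.8
scene red [203.2 279.9] 30 scene yel [195.7 297. ] 41 offset mm 23.0
scene red [203.1 280.2] 22 scene yel [196.  297.1] 42 offset mm 22.3
t 5.55 [ 0.5253 -0.2006  0.0976] [-3.141e+00  1.000e-03  2.148e+00] F [-3.6 -6.3  1.2] M [-1.27  0.3   0.1 ] w 0.0156 q6 -1.01
top red [372.4 160.9] 24 top yel [372.9 154.1] 18 offset mm -1.7
scene red none
scene yel [195.9 297.1] 41
```

```bash
python3 -m creep '{"xyz":[[-0.7,-1.1,0],[0,0,0],[0,0,0],[0,0,0]],"spin":[0.1,0.14,0.14,0]}'
python3 - <<'E'
from h import *
meas('t2')
a=cv2.imread('pics/t2_top.png')[130:220,330:450];b=cv2.imread('pics/t2_scene.png')[235:335,80:255]
cv2.imwrite('pics/t2.png',np.hstack([cv2.resize(a,(398,300)),cv2.resize(b,(398,300))]))
E
```

```text
time_s: 6.15
ee_pos: [0.5248, -0.2011, 0.0976]
eef_rot: [-3.141, -0.0, 1.774]
force: [-3.2, -0.1, 2.6]
grip_width: 0.016
t 6.15 [ 0.5248 -0.2011  0.0976] [-3.141 -0.     1.774] F [-3.2 -0.1  2.6] M [ 0.    0.27 -0.03] w 0.016 q6 -0.63
top red [380.6 162.5] 19 top yel [372.8 154.6] 22 offset mm -19.1
scene red none
scene yel [195.9 297.1] 41
```

View pics/t2.png

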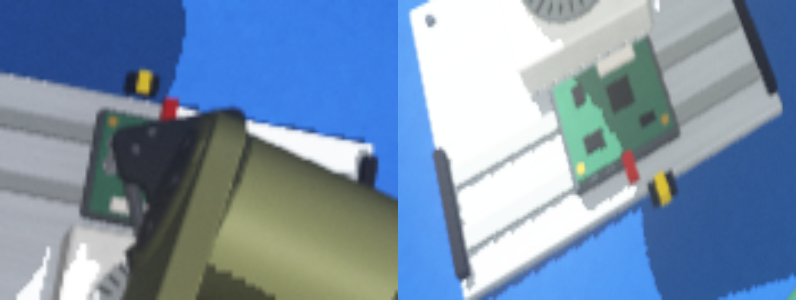

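```bash
python3 - <<'E'
from h import *
for t in('scene0','g_scene','t1_scene','t2_scene'):
    im=cv2.imread(f'pics/{t}.png');h=cv2.cvtColor(im,cv2.COLOR_BGR2HSV)[255:315,150:245]
    mk=cv2.inRange(h,(0,110,70),(8,255,255))|cv2.inRange(h,(168,110,70),(180,255,255))
    N,l,s,c=cv2.connectedComponentsWithStats(mk);i=1+s[1:,4].argmax() if N>1 else 0;p=c[i]+[150,255]
    for z in (.026,.03):print(t,p.round(1),s[i,4],((plane('scene',p,z)-plane('scene',(195.8,297.1),.03))[:2]@u*1000).round(1))
for z in (.026,.03):print([((plane('top',p,z)-plane('top',(372.8,154.4),.03))[:2]@u*1000).round(1) for p in((361.7,159.1),(372.4,160.9),(380.6,162.5))])
E
```

```text
scene0 [203.1 280.1] 49 22.8
scene0 [203.1 280.1] 49 22.6
g_scene [203.2 280.2] 46 22.8
g_scene [203.2 280.2] 46 22.5
t1_scene [190.9 285.5] 44 -0.3
t1_scene [190.9 285.5] 44 -0.4
t2_scene [181.7 290. ] 44 -17.7
t2_scene [181.7 290. ] 44 -17.6
[np.float64(20.5), np.float64(-2.2), np.float64(-19.6)]
[np.float64(21.0), np.float64(-1.6), np.float64(-18.9)]
```

The pointer is about 18 mm past the mark (top -19, scene -17.6). Now turning back.

```bash
sed -i "s/(0,170,90),(6,255,255)/(0,110,70),(8,255,255)/;s/(170,170,90)/(168,110,70)/" h.py
python3 -m creep '{"xyz":[[0,0,0],[0,0,0],[0,0,0],[0,0,0],[0,0,0]],"spin":[-0.15,-0.15,-0.15,-0.15,0]}'
python3 -c "
from h import *
meas('t3')"
```

```text
time_s: 6.88
ee_pos: [0.5255, -0.2007, 0.0976]
eef_rot: [3.14, 0.001, 2.374]
force: [2.7, 4.0, 1.0]
grip_width: 0.0157
t 6.875 [ 0.5255 -0.2007  0.0976] [3.140e+00 1.000e-03 2.374e+00] F [2.7 4.  1. ] M [ 1.01 -0.96  0.04] w 0.0157 q6 -1.23
top red [373.8 161.3] 33 top yel [372.8 154.1] 19 offset mm -5.0
scene red [189.8 286.2] 45 scene yel [196.  297.1] 42 offset mm -2.9
```

```bash
python3 -m creep '{"xyz":[[0,0,0],[0,0,0],[0,0,0]],"spin":[-0.05,-0.04,0]}'
python3 -c "
from h import *
meas('t4')"
```

```text
time_s: 7.35
ee_pos: [0.5255, -0.2006, 0.0976]
eef_rot: [3.14, 0.001, 2.461]
force: [4.4, 4.9, 1.1]
grip_width: 0.0158
t 7.35 [ 0.5255 -0.2006  0.0976] [3.140e+00 1.000e-03 2.461e+00] F [4.4 4.9 1.1] M [ 1.11 -1.05  0.01] w 0.0158 q6 -1.32
top red [372.2 161.2] 32 top yel [372.8 154.1] 19 offset mm -1.6
scene red [191.3 285.3] 46 scene yel [195.9 297.1] 41 offset mm 0.2
```

```bash
python3 -m creep '{"xyz":[[0,1,0],[0,0,0]],"spin":[0,0]}'; python3 -m creep '{"xyz":[[0,0,0],[0,0,0],[0,0,0],[0,0,0]],"spin":[0,0,0,0]}' 50
```

```text
time_s: 7.7
ee_pos: [0.5256, -0.2005, 0.0976]
eef_rot: [-3.142, 0.0, 2.462]
force: [-0.1, 0.2, 3.9]
grip_width: 0.0158
time_s: 8.2
ee_pos: [0.5255, -0.2003, 0.0974]
eef_rot: [-3.142, -0.0, 2.463]
force: [-0.3, 0.8, 1.0]
grip_width: 0.0494
```

```bash
python3 -m creep '{"xyz":[[0,0,-10],[0,0,-20],[0,0,-30],[0,0,-35],[0,0,-35]],"spin":[0,0,0,0,0]}'; python3 -m creep '{"xyz":[[0,0,0],[0,0,0]],"spin":[0,0]}'
python3 -c "
from h import *
meas('t5',('top','scene','wrist')[:2])
cv2.imwrite('pics/t5w.png',ctrl.camera('wrist')[:,:,::-1])"
```

```text
time_s: 8.82
ee_pos: [0.5254, -0.2003, 0.2294]
eef_rot: [3.141, 0.001, 2.463]
force: [0.2, 0.0, 0.5]
grip_width: 0.0502
time_s: 9.07
ee_pos: [0.5253, -0.2002, 0.2271]
eef_rot: [-3.141, -0.0, 2.463]
force: [-0.1, 0.0, -0.7]
grip_width: 0.0502
t 9.075 [ 0.5253 -0.2002  0.2271] [-3.141 -0.     2.463] F [-0.1  0.  -0.7] M [ 0.04 -0.16 -0.02] w 0.0502 q6 -1.32
top red [371.3 158.3] 3 top yel [372.8 154.1] 19 offset mm 1.1
scene red [191.3 285.2] 45 scene yel [196.  297.1] 42 offset mm 0.1
```

View pics/t5w.png

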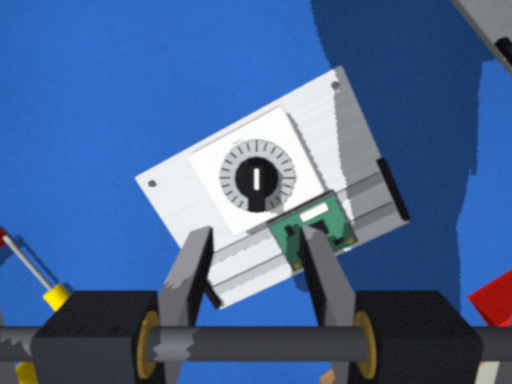

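The wrist view shows the knob at (256,178). The bar is still upright in the image, so it didn't turn on release. The scene view gives an offset of +0.1 mm, and the fingers are clear, so I'm handing in.

```bash
python3 -c "
from station import ctrl
print(ctrl.hand_in())"
```

```text
the job is handed in; nothing more can be done
None
```

I handed the job in at about 9 s of the 32 s allowed. The green-board pointer stands at the yellow mark and the slack is taken up anticlockwise. The hand-in reports no verdict.

- **Clockwise:** I gripped the knob across its bar and turned it 0.98 rad, until the pointer was about 18 mm past the mark. The scene camera read -17.6 mm and the top camera -19.1 mm.
- **Anticlockwise:** I turned it back 0.69 rad. About 0.28 rad went on slack before the carriage followed, then it moved to the mark.
- **Release:** I eased off the side force, opened the fingers and lifted 130 mm clear. In the wrist view the bar was still in line with the gripper, so it did not turn on release.

**Last checks:** just before release the scene camera read +0.2 mm and the top camera -1.6 mm. After release the scene camera read +0.1 mm. The top camera's +1.1 mm after release is unreliable because the arm hid most of the pointer. The two cameras disagreed by about 2 mm throughout, well inside the 10 mm allowed. I did not measure the slack directly: that it is on the anticlockwise side follows from the carriage moving with the knob in the last turn.

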